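Centre a wobbly flask on the balance pan and tare

TASK

The small amber flask with the green stopper stands off-centre on the round pan of the balance. Nudge it with light, low taps of the fingertips until it stands upright with its foot wholly inside the dark ring at the middle of the pan, and only then press the green tare key fully down and let it come up again. Do not grip, lift, strike or topple the flask, and leave everything else on the bench where it is.

Things in the scene. Friction and masses are not known exactly. Their poses are not given: they have to be found in the camera images.
- flask: loose wobbly amber pear-shaped flask, 64 mm tall, 60 to 130 g; origin at the centre of its underside, z up along it. Foot 24 mm across, belly 42 mm (widest, where an upright finger touches it), narrowing to a 17 mm neck at 43 to 51 mm, then a green stopper 21 mm across. It slides under less than 1 N (friction about 0.3 to 0.4) and stops when the push stops. Over 8 N or 0.25 m/s counts as striking it
- flask_belly (a point): the point on the flask's axis in the middle of its belly, 20 mm above its underside; the belly is 42 mm across from 17 to 22 mm up. Pushed slowly here the flask slides; pushed at the neck or stopper it tends to tip over
- pan_mid (a point): middle of the top face of the fixed steel pan, a flat rimless disc 96 mm across, 70 mm above the bench and 20 mm above the balance's top. A dark ring, 40 mm inner and 48 mm outer diameter, is drawn round this point, flush with the face. The centre of the flask's foot starts 20 to 32 mm from here, in any direction
- balance: fixed dark grey balance, 250 mm (x) by 190 mm (y), its flat top 50 mm above the bench; origin at the centre of its underside on the bench. Its front, with the display and keys, is its -x side and faces the robot roughly. The pan's middle is at x = +35 mm, y = 0; the tare key at x = -85, y = +64 mm
- tare_top (a point): the centre of the top face of the round green tare key, 30 mm across, on the balance's top at its front left corner (seen from the robot), about 60 mm above the bench; it stands 6 mm proud of a black collar 46 mm across
- tare (a joint): travel of the tare key in m, straight down: 0 up, 0.006 fully down (pressed above 0.0045); a spring returns it; about 1.2 N starts it and 4 N takes it fully down
- vial: loose glass vial with white cap, 23 mm across, 35 mm tall, standing on the balance's top at its front right corner; leave it. Origin at the centre of its underside
- beaker: loose glass beaker, 68 mm across, 85 mm tall, on the bench left of the balance; leave it. Origin at the centre of its underside
- wash: loose white plastic bottle with red cap, 64 mm across, 160 mm tall, on the bench to the left; leave it. Origin at the centre of its underside
- jar: loose brown jar with black cap, 60 mm across, 75 mm tall, on the bench to the right; leave it. Origin at the centre of its underside
- spatula: loose steel spatula, 170 mm long, lying on the bench to the right; leave it. Origin near its middle, on its underside, x along it
- dish: loose white ceramic dish, 100 mm across, 20 mm tall, on the bench to the right; leave it. Origin at the centre of its underside
- bung: loose orange bung, 30 mm across, 28 mm tall, standing on the bench to the left; leave it. Origin at the centre of its underside
Not all that is in view belongs to the job. Leave any purple look-alike of the flask alone.

How it is judged:
By the outcome, as a careful person would: the job done as asked, in the order asked, and still so for the second after the job is handed in, with the robot touching nothing.
It also fails if it takes over 42 s, if anything falls off the work surface, if the arm or the gripper's body presses on something with over 40 N, if the wrist force passes 120 N, or if a joint passes its speed limit or range.

ROBOT

A 6-joint arm with a two-finger parallel gripper is mounted at the origin on the work surface. World frame = base frame: x ahead of the robot, y to its left, z up, the work surface at z = 0. Lengths are in m, angles in rad, forces in N, time in s.
With the tool pointing down it reaches from about 0.35 to 0.95 m from the base axis. Payload 17.4 kg.
Tool frame: the origin (TCP) lies at the centre of the arm's flange, where the gripper is bolted on; the fingertips stand 186 mm ahead of it and the grasp point (between the pads) lies 167 mm ahead of it; z points along the fingers, y is the line along which they close (so a half turn about z gives the same grasp; the last joint's range is limited). The gripper opens to 93 mm and grips with 3 to 60 N. Pads are 15 mm wide; open, the fingers measure 128 mm over their backs; the gripper's body (75 mm by 188 mm) begins 65 mm behind the grasp point.
Start: joints at [-1.323, 0.116, 1.442, -0, 1.584, -0.038], TCP at [0.19, -0.648, 0.405] pointing down, gripper open.
Joint ranges: [-2.83, 2.83], [-0.83, 2.19], [0.07, 2.5], [-1.14, 4.28], [0.01, 3], [-2.97, 2.97]. Speed limits (rad/s): [1.89, 1.89, 2.22, 3.14, 3.14, 3.14].

INTERFACE

Orientations are given as a unit quaternion [x, y, z, w].
In Python, from plant import env gives the robot as it stands. The module is installed in compiled form; this text tells all that it offers. Calls block until the motion is done:
- env.move_pose(position, orientation): joint-space move of the TCP to a pose.
- env.move_straight(position, rotation=None, v=0.15, contact_N=None): straight line of the TCP; rotation=None keeps the orientation; v is the mean speed in m/s. With contact_N (N) it stops when the force on the tool has changed by that much, and returns True; else False.
- env.move_j(angles): joint-space move.
- env.ungrasp() and env.close(): open the fingers fully, or close them until they stop; the grip force is fixed at half the most.
- env.hold(seconds).
- env.inverse_kinematics(position, orientation): joint angles nearest the present ones, or None.
- env.sense(): the state.
- env.grab_frame(name): name is "side" or "top" or "wrist"; returns a dict with "color" (400x640x3 uint8, blue, green, red), "fx", "fy", "cx", "cy" (pixels), "distortion" ([k1, k2, p1, p2, k3] as OpenCV has them; the pictures are not rectified), "R" (3x3) and "t" (3): a world point X has camera coordinates R X + t. Camera axes: x right, y down, z forward; pixel columns grow to the right and rows downward; lengths in m; the calibration is good to about 2 mm. A picture is of the moment at which its call begins. There is no depth.
A pose or a line that the arm cannot do raises env.MotionError and nothing moves.
- env.finish_job(): hands the job in; it is judged then, once.
The state is a dict: "time": time; "q": joint angles; "joint_vel": joint speeds; "effort": joint torques, N m; "tcp_pos": TCP position; "tcp_rot": TCP orientation; "force": force on the tool from outside, world axes, zero at the start; "torque": the same for the moment, N m; "finger_gap": opening from 0.0 (shut) to 1.0 (fully open); "finger_force": force on a finger pad.
Only numpy, scipy, OpenCV 4.12 (cv2) and the standard library are available. Lean on these libraries where they do the work, as an engineer would, in place of code of your own. Each camera call takes 0.05 s, during which the arm holds its last target. There are 200 camera calls.

## Working session

There is one attempt and no reset: what is moved stays moved. The work goes in short steps, each a Python script; the robot and the scene stay as the last script left them, time stands still between calls to the robot, and variables do not carry over. Pictures are saved under pics/ and viewed, at most 10 in all, crops included, and the job is handed in when it is done.

```bash
mkdir -p pics
python3 - <<'E'
from plant import env
import cv2,numpy as np
for n in("side","top"):
    f=env.grab_frame(n);cv2.imwrite(f"pics/{n}0.png",f["color"])
    R=np.array(f["R"]);print(n,f["fx"],f["fy"],f["cx"],f["cy"],f["distortion"],(-R.T@f["t"]).round(3),R.round(3).tolist())
s=env.sense();print(s["time"],s["tcp_rot"],s["force"],s["finger_gap"])
E
```

```text
side 413.15322590899973 413.15322590899973 319.99787879668617 198.22183833148983 [-0.00967937  0.          0.          0.          0.        ] [0.083 0.394 0.778] [[-0.682, -0.731, 0.003], [-0.543, 0.504, -0.672], [0.489, -0.46, -0.741]]
top 493.7824220324597 493.7824220324597 323.3538555131137 195.41129136842673 [-0.14958128  0.          0.          0.          0.        ] [ 0.45  -0.016  1.353] [[-0.028, -0.999, 0.018], [-0.996, 0.026, -0.08], [0.08, -0.02, -0.997]]
0.1 [ 9.89807518e-01  1.42410824e-01 -5.49593766e-05 -4.80560440e-04] [-0.27291182  0.09975908 -0.12520082] 0.996985422147578
```

View pics/top0.png

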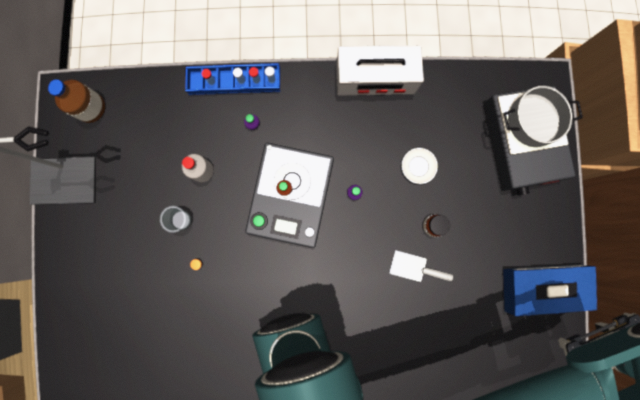

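View pics/side0.png

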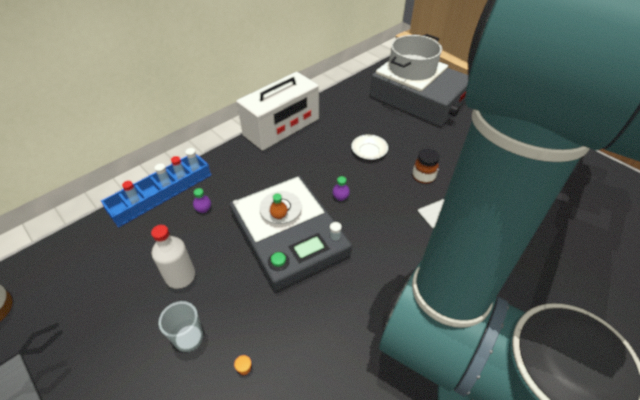

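The amber flask with the green stopper is at about (285,187) in top and (279,207) in side. The two purple look-alikes are at (251,121) and (355,191) in top, off the balance. The flask on the pan is amber, so it's the one meant. The tare key is at (259,221) in top and (279,260) in side. The enlarged crop and coarse measurements come next.

```bash
cat > h.py <<'E'
import cv2,numpy as np
from scipy.optimize import least_squares
def ray(f,uv):
    K=np.array([[f["fx"],0,f["cx"]],[0,f["fy"],f["cy"]],[0,0,1.]])
    p=cv2.undistortPoints(np.float64(uv).reshape(-1,1,2),K,np.float64(f["distortion"])).reshape(-1,2)
    R=np.array(f["R"]);d=np.c_[p,np.ones(len(p))]@R
    return -R.T@np.array(f["t"]),d
def plane(f,uv,z):
    c,d=ray(f,uv);return c+d*((z-c[2])/d[:,2])[:,None]
def project(f,X):
    K=np.array([[f["fx"],0,f["cx"]],[0,f["fy"],f["cy"]],[0,0,1.]])
    return cv2.projectPoints(np.float64(X).reshape(-1,1,3),cv2.Rodrigues(np.array(f["R"]))[0],np.float64(f["t"]),K,np.float64(f["distortion"]))[0].reshape(-1,2)
def tri(f1,u1,f2,u2):
    A=[];b=[]
    for f,u in((f1,u1),(f2,u2)):
        c,d=ray(f,[u]);d=d[0]/np.linalg.norm(d[0]);P=np.eye(3)-np.outer(d,d);A.append(P);b.append(P@c)
    return np.linalg.lstsq(np.vstack(A),np.hstack(b),rcond=None)[0]
def hsv(f):return cv2.cvtColor(f["color"],cv2.COLOR_BGR2HSV)
def blobs(m,amin=8):
    n,l,s,c=cv2.connectedComponentsWithStats(m.astype(np.uint8))
    return [(int(s[i,4]),c[i],l==i) for i in range(1,n) if s[i,4]>=amin]
def green(f):
    h=hsv(f);return blobs((h[...,0]>45)&(h[...,0]<85)&(h[...,1]>110)&(h[...,2]>60))
def amber(f):
    h=hsv(f);return blobs((h[...,0]<18)&(h[...,1]>120)&(h[...,2]>40))
E
python3 - <<'E'
from h import *
from plant import env
F={n:env.grab_frame(n) for n in("side","top")}
for n,f in F.items():
    print(n,"G",[(a,c.round(1).tolist()) for a,c,_ in green(f)],"A",[(a,c.round(1).tolist()) for a,c,_ in amber(f)])
t,s=F["top"],F["side"]
g={n:[c for a,c,_ in green(f)] for n,f in F.items()}
near=lambda L,p:min(L,key=lambda c:np.hypot(*(c-p)))
for nm,a,b in(("stopper",(283,185),(277,198)),("key",(259,221),(279,260)),):
    u,v=near(g["top"],a),near(g["side"],b);print(nm,u,v,tri(t,u,s,v))
# white half of the balance top: corners
h=hsv(t);m=(h[...,1]<40)&(h[...,2]>150)
b=[x for x in blobs(m,300) if 240<x[1][0]<340 and 130<x[1][1]<230]
for a,c,mm in b:
    r=cv2.minAreaRect(np.argwhere(mm)[:,::-1].astype(np.float32));print(a,c,r);print(plane(t,cv2.boxPoints(r),.05).round(4))
c1=cv2.resize(t["color"][140:250,240:350],None,fx=5,fy=5,interpolation=cv2.INTER_CUBIC)[:,:400*2]
c2=cv2.resize(s["color"][170:290,225:355],None,fx=4,fy=4,interpolation=cv2.INTER_CUBIC)
cv2.imwrite("pics/ct.png",c1)
E
```

```text
side G [(67, [341.1, 180.0]), (72, [198.2, 192.1]), (55, [276.9, 198.1]), (175, [277.9, 258.9])] A [(12, [455.8, 1.1]), (24, [465.1, 2.8]), (12, [479.4, 5.0]), (16, [454.4, 6.1]), (8, [471.0, 5.5]), (8, [448.6, 7.0]), (10, [451.4, 14.1]), (10, [460.6, 12.4]), (26, [450.2, 19.2]), (18, [462.3, 95.4]), (34, [306.9, 114.3]), (38, [294.0, 121.5]), (43, [280.3, 129.0]), (161, [624.3, 159.0]), (49, [175.1, 159.7]), (174, [425.5, 167.2]), (66, [127.1, 184.7]), (216, [278.1, 210.1]), (242, [159.7, 232.2]), (179, [5.8, 306.9]), (93, [243.2, 365.9])]
top G [(45, [249.2, 117.8]), (39, [282.3, 185.2]), (39, [355.8, 190.5]), (77, [257.9, 220.1])] A [(14353, [608.5, 174.5]), (635, [636.6, 70.2]), (120, [559.8, 51.8]), (43, [253.1, 71.7]), (41, [206.3, 73.7]), (820, [73.0, 97.3]), (42, [363.1, 90.6]), (38, [381.7, 90.6]), (44, [399.3, 90.3]), (8, [102.9, 102.4]), (49, [97.4, 115.9]), (125, [187.9, 162.3]), (85, [285.0, 188.9]), (56, [429.4, 226.1]), (32, [195.8, 263.3]), (35, [596.4, 334.8]), (229, [623.1, 380.2]), (604, [11.6, 387.3])]
stopper [282.33333333 185.15384615] [276.89090909 198.14545455] [0.57531346 0.05895415 0.12937043]
key [257.90909091 220.14285714] [277.86285714 258.91428571] [0.49236066 0.12932961 0.06251289]
3127 [293.99424368 175.31627758] ((293.3691711425781, 175.91766357421875), (65.9886703491211, 50.772705078125), 12.200469017028809)
[[ 0.5636  0.1361  0.05  ]
 [ 0.696   0.1054  0.05  ]
 [ 0.6538 -0.0659  0.05  ]
 [ 0.5221 -0.0337  0.05  ]]
```

View pics/ct.png

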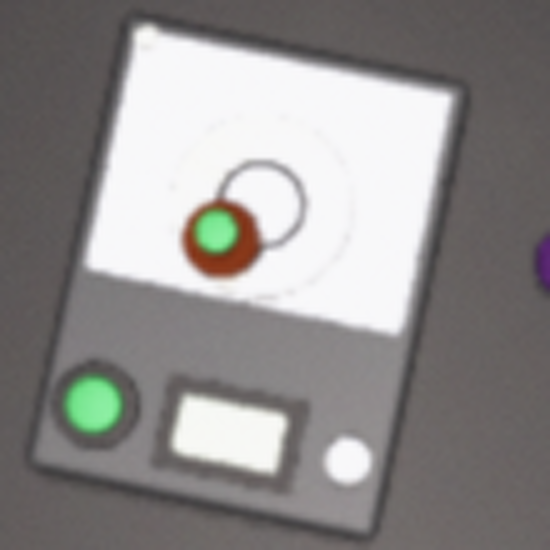

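The crop confirms it: amber flask with green stopper on the pan at crop (221,239), ring centre at crop (262,204), or about (292.4,180.8) in the full frame, and key at crop (93,405). Next I'll fit the ring and belly circles and plan the push.

```bash
cat >> h.py <<'E'
def circ(P):
    r=least_squares(lambda q:np.hypot(P[:,0]-q[0],P[:,1]-q[1])-q[2],[*P[:,:2].mean(0),.02],loss="soft_l1",f_scale=.001);return r.x
def belly(f,near):
    """axis of the flask from its amber+green silhouette (seen from above), on the belly plane"""
    h=hsv(f);m=((h[...,0]<18)|((h[...,0]>45)&(h[...,0]<85)))&(h[...,1]>110)&(h[...,2]>40)
    b=min(blobs(m,60),key=lambda x:np.hypot(*(x[1]-near)))
    c=max(cv2.findContours(b[2].astype(np.uint8),0,cv2.CHAIN_APPROX_NONE)[0],key=cv2.contourArea)
    return circ(plane(f,cv2.convexHull(c).reshape(-1,2),.0895))
def ring(f,near,rpx=14):
    g=cv2.cvtColor(f["color"],cv2.COLOR_BGR2GRAY);h=hsv(f)
    yy,xx=np.mgrid[:g.shape[0],:g.shape[1]];d=np.hypot(xx-near[0],yy-near[1])
    m=(d<rpx)&(h[...,1]<50)&(g<190)
    return circ(plane(f,np.argwhere(m)[:,::-1],.07)),int(m.sum())
E
python3 - <<'E'
from h import *
from plant import env
t=env.grab_frame("top")
r,n=ring(t,(292.4,180.8));b=belly(t,(285,188))
print("ring",r,n,"belly",b,"off",(b-r)[:2],np.hypot(*(b-r)[:2]))
d=(r-b)[:2];d/=np.linalg.norm(d);ang=np.arctan2(d[1],d[0]);print("push deg",np.degrees(ang))
for a in(ang,ang+np.pi):
    q=[np.cos(a/2),np.sin(a/2),0,0]
    for k in(-.045,.0):
        print(np.degrees(a),env.inverse_kinematics([*(b[:2]+d*k),.266],q))
E
```

```text
ring [0.59447936 0.03877579 0.02179439] 56 belly [0.5748983  0.05860926 0.01825163] off [-0.01958106  0.01983348] 0.027870860059961342
push deg -45.36692409867745
-45.36692409867745 [ 1.18987346e-01 -8.24685955e-02  1.87101047e+00 -4.44089210e-16
  1.35305078e+00  2.48158587e+00]
-45.36692409867745 [ 5.74549006e-02 -2.22445244e-02  1.81325084e+00 -4.44089210e-16
  1.35058634e+00  2.42005342e+00]
134.63307590132254 [ 1.18987346e-01 -8.24685955e-02  1.87101047e+00 -4.44089210e-16
  1.35305078e+00 -6.60006784e-01]
134.63307590132254 [ 5.74549006e-02 -2.22445244e-02  1.81325084e+00 -4.44089210e-16
  1.35058634e+00 -7.21539229e-01]
```

```bash
cat >> h.py <<'E'
Z=.266  # fingertips 10 mm above the pan
def tap(env,b,r,left,face=.0075,n=1,back=.02):
    """push the flask along b->r until its axis should be `left` short of r"""
    b,r=np.array(b[:2]),np.array(r[:2]);d=(r-b)/np.linalg.norm(r-b);a=np.arctan2(d[1],d[0])+np.pi
    q=[np.cos(a/2),np.sin(a/2),0,0];off=.021+face
    P=lambda c,z:[*c,z]
    s=b-d*(off+back);e=r-d*(off+left)
    env.move_pose(P(s,.36),q);env.move_straight(P(s,Z),v=.12)
    env.move_straight(P(b-d*(off+.006),Z),v=.06)
    f0=np.array(env.sense()["force"])
    env.move_straight(P(e,Z),v=.025)
    f1=np.array(env.sense()["force"])
    env.move_straight(P(e-d*.02,Z),v=.06);env.move_straight(P(e-d*.02,.36),v=.15)
    print("dF",(f1-f0).round(2),"t",env.sense()["time"])
E
python3 - <<'E'
from h import *
from plant import env
env.close();print(env.sense()["finger_gap"])
r=[.5945,.0388];b=[.5749,.0586]
tap(env,b,r,.010)
for n in("top","side","wrist"):
    f=env.grab_frame(n);cv2.imwrite(f"pics/{n}1.png",f["color"])
A,B=[cv2.imread(f"pics/{n}1.png") for n in("top","wrist")]
cv2.imwrite("pics/m1.png",np.vstack([cv2.resize(A[100:290,200:420],(480,300)),cv2.resize(B,(480,300))]))
E
```

```text
0.004410501025592781
dF [0.15 0.54 0.3 ] t 8.2667
```

View pics/m1.png

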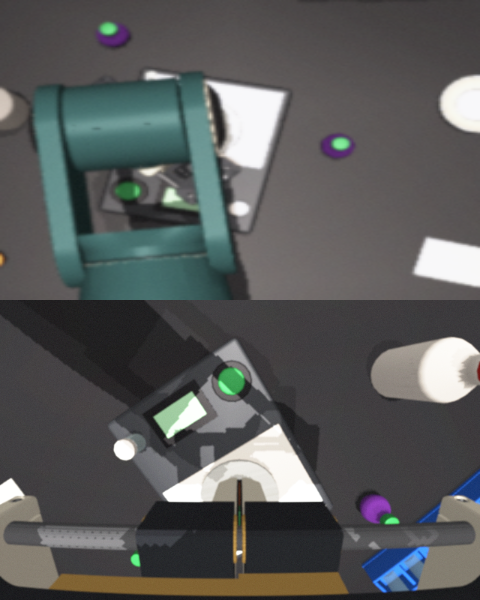

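The top view is blocked by the arm, and the fingers hide the flask from the wrist camera. I'll swing joint 1 aside to look.

```bash
cat >> h.py <<'E'
def look(env,bn,name):
    p=env.sense()["tcp_pos"]
    env.move_straight([p[0],p[1],.40],v=.2)
    q=list(env.sense()["q"]);q[0]-=.6;env.move_j(q)
    f=env.grab_frame("top");u=project(f,[[*bn[:2],.0895]])[0]
    b=belly(f,u);rg,n=ring(f,(292.4,180.8))
    c=[cv2.resize(x["color"][a:a+60,l:l+80],(480,360),interpolation=cv2.INTER_CUBIC) for x,a,l in((f,150,250),(env.grab_frame("side"),180,240))]
    cv2.imwrite(f"pics/{name}.png",np.hstack(c)[:,:800])
    print("belly",b.round(4),"ring",rg.round(4),n,"t",env.sense()["time"]);return b
E
python3 - <<'E'
from h import *
from plant import env
b=look(env,[.5874,.0458],"l1");print(b[:2]-[.5945,.0388])
E
```

```text
belly [0.5894 0.0452 0.0185] ring [0.5931 0.0424 0.0233] 53 t 10.1167
[-0.00508223  0.00639119]
```

View pics/l1.png

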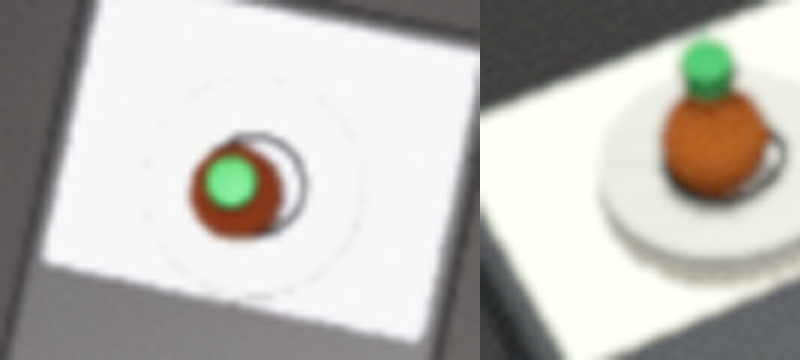

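The flask is upright, its belly centre at crop (237,191), with the ring centre at crop (256,186). It's about 8 mm short of centre, and the finger face works out at about 9.3 mm. One more tap should do it.

Run:
```python
from h import *
from plant import env
tap(env,[.5894,.0452],[.5945,.0388],0.0,face=.0093)
b=look(env,[.5945,.0388],"l2");print(b[:2]-[.5945,.0388])
t,s=env.grab_frame("top"),env.grab_frame("side")
n=lambda f:min((c for a,c,_ in green(f)),key=lambda c:np.hypot(*(c-project(f,[[.5945,.0388,.13]])[0])))
print("stopper",tri(t,n(t),s,n(s)))
```

```text
dF [-0.11 -0.48  0.38] t 14.6833
belly [0.5933 0.0387 0.0194] ring [0.5945 0.0395 0.0225] 50 t 16.4
[-0.00121661 -0.00013692]
stopper [0.59382787 0.03818173 0.13265422]
```

View pics/l2.png

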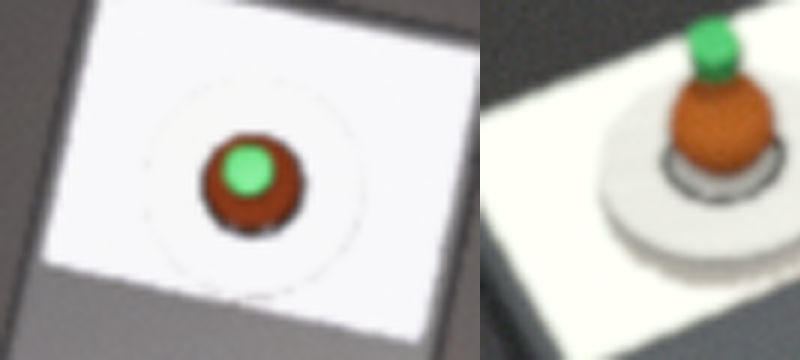

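Flask upright, with belly centre at crop (253,185) concentric with the ring to about 1.5 mm (limit 8 mm). Now the tare key.

Run:
```python
from h import *
from plant import env
a=np.radians(134.6);q=[np.cos(a/2),np.sin(a/2),0,0];k=[.4928,.1294]
env.move_pose([*k,.36],q);env.move_straight([*k,.186+.070],v=.12)
env.hold(.3);f0=env.sense()["force"][2]
c=env.move_straight([*k,.186+.049],v=.01,contact_N=8)
s=env.sense();print(c,s["tcp_pos"][2]-.186,s["force"][2]-f0)
env.hold(.4);s=env.sense();print(s["tcp_pos"][2]-.186,s["force"][2]-f0)
env.move_straight([*k,.256],v=.05);print(env.sense()["force"][2]-f0)
b=look(env,[.5945,.0388],"l3");print(b[:2]-[.5945,.0388])
t,sd=env.grab_frame("top"),env.grab_frame("side")
n=lambda f,X:min((c for a,c,_ in green(f)),key=lambda c:np.hypot(*(c-project(f,[X])[0])))
print("key",tri(t,n(t,[*k,.06]),sd,n(sd,[*k,.06])),env.sense()["time"])
cv2.imwrite("pics/s3.png",np.hstack([cv2.resize(x["color"][r:r+110,l:l+146],(400,300)) for x,r,l in((sd,160,210),(t,130,220))]))
```

```text
True 0.05833183054442437 5.802502383551561
0.05830944998681961 7.456253910027598
0.4170549785372189
belly [0.5933 0.0387 0.0194] ring [0.5945 0.0394 0.0226] 51 t 23.3917
[-0.00121661 -0.00013692]
key [0.49254147 0.12932205 0.06253613] 23.4917
```

View pics/s3.png

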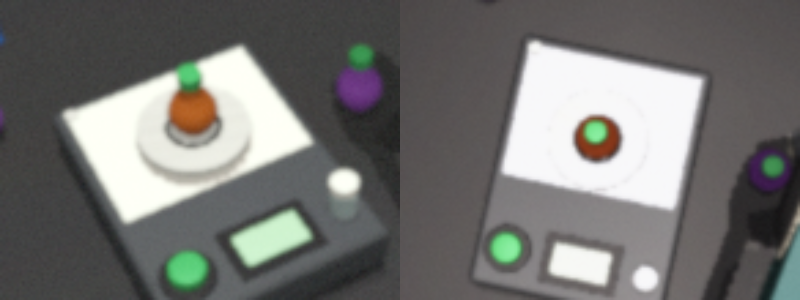

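The key held 7.5 N steadily; 4 N takes it fully down, and nothing but the key was within reach of the fingers. It's up again (same measured height as before), the flask hasn't moved, and the vial and look-alikes are where they were.

```bash
python3 -c "
from plant import env
print(env.finish_job())"
```

```text
the job is handed in; nothing more can be done
None
```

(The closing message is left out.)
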